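Start a measurement on the key modules: green, yellow, hold red

TASK

Start a measurement at the module rack: with the fingertips, gently press in the green key, then the yellow key (both stay in by themselves), then press in the red spring key and keep holding it down; the program finishes while holding it. Do not press the blue key, leave all four modules seated in the rack (nothing is to be picked up or pulled out), and do not disturb the loose things lying around.

Things in the scene. Friction and masses are not known exactly. Their poses are not given: they have to be found in the camera images.
- rack: fixed low aluminium tray, 76 x 292 mm (its x, y) and 30 mm high, four pockets in a row along its y axis at y = -108, -36, 36 and 108 mm; origin under its centre, on the bench; its floor is 4 mm thick. Each pocket holds one key module, in any order
- mod_green: loose grey key module with the green key, 64 x 64 x 60 mm, 0.5 kg, standing in a rack pocket with 2 mm play; origin at the centre of its underside, z up. Its key is a round green cap of 30 mm diameter in the middle of the white top face, whose top starts 76.5 mm above the origin (16.5 mm above the module's top) when fully out, with a look-only black collar 3 mm high around it
- green_top (a point): centre of the top face of the green key; moves down with the key
- green (a joint): travel of the green key: 0 m fully out, 0.010 m at its stop, positive downwards; it counts as pressed in beyond 0.006 m. Latching: about 3 N of push moves it, it stays wherever it is left and has no spring. It starts out
- mod_yellow: loose grey key module with the yellow key, 64 x 64 x 60 mm, 0.5 kg, standing in a rack pocket with 2 mm play; origin at the centre of its underside, z up. Its key is a round yellow cap of 30 mm diameter in the middle of the white top face, whose top starts 76.5 mm above the origin (16.5 mm above the module's top) when fully out, with a look-only black collar 3 mm high around it
- yellow_top (a point): centre of the top face of the yellow key; moves down with the key
- yellow (a joint): travel of the yellow key: 0 m fully out, 0.010 m at its stop, positive downwards; it counts as pressed in beyond 0.006 m. Latching: about 3 N of push moves it, it stays wherever it is left and has no spring. It starts out
- mod_red: loose grey key module with the red key, 64 x 64 x 60 mm, 0.5 kg, standing in a rack pocket with 2 mm play; origin at the centre of its underside, z up. Its key is a round red cap of 30 mm diameter in the middle of the white top face, whose top starts 76.5 mm above the origin (16.5 mm above the module's top) when fully out, with a look-only black collar 3 mm high around it
- red_top (a point): centre of the top face of the red key; moves down with the key
- red (a joint): travel of the red key: 0 m fully out, 0.010 m at its stop, positive downwards; it counts as pressed in beyond 0.006 m. Spring return: 1.5 N to start it, 4.5 N at the stop, comes out again when let go
- mod_blue: loose grey key module with the blue key, 64 x 64 x 60 mm, 0.5 kg, standing in a rack pocket with 2 mm play; origin at the centre of its underside, z up. Its key is a round blue cap of 30 mm diameter in the middle of the white top face, whose top starts 76.5 mm above the origin (16.5 mm above the module's top) when fully out, with a look-only black collar 3 mm high around it
- blue_top (a point): centre of the top face of the blue key; moves down with the key
- blue (a joint): travel of the blue key: 0 m fully out, 0.010 m at its stop, positive downwards; it counts as pressed in beyond 0.006 m. Latching: about 3 N of push moves it, it stays wherever it is left and has no spring. It may start anywhere from out to 0.008 m in, and must stay as found
- screwdriver: loose screwdriver with an orange handle, 170 mm long, lying along its x axis beside the rack; bystander
- spool: loose copper wire spool, 48 mm across, 36 mm high, origin under its centre; bystander
- coil_box: loose black coil box 50 x 70 x 30 mm with two brass posts to 37 mm, origin under its centre; bystander
- mug: loose blue mug, 76 mm across with a handle at its +y, 85 mm high, origin under its centre; bystander
- pot: loose small closed jar, 44 mm across, 50 mm high, origin under its centre; bystander
- weight: loose brass weight with a knob, 32 mm across, 45 mm high, origin under its centre; bystander
Not all that is in view belongs to the job. What is shaped like the mod_yellow but orange is not meant. Leave any orange or pink look-alike of the mod_red alone.

How it is judged:
On the way, in this order (a step that is already met when the one before it is completed fails the run):
1. the green key is pressed in while yellow and red are out (value of joint green above 0.006 m and value of joint each of yellow, red below 0.003 m), for 0.1 s.
2. then the yellow key is pressed in, green still in, red still out (value of joint each of green, yellow above 0.006 m and value of joint red below 0.003 m), for 0.1 s.
3. then the red key is pressed in by the fingers (value of joint red above 0.006 m and contact force between the fingers and mod_red above 0.5 N), for 0.2 s.
At the end, for the whole second after the job is handed in: Green and yellow keys over 6 mm in; the fingers hold the red key over 6 mm in with over 0.5 N; the blue key top within 4 mm of its start; every module seated (lifted under 5 mm, tilted under 0.08 rad); each loose bystander within 15 mm of its start (all of step 3 and value of joint each of green, yellow above 0.006 m and z of each of mod_green, mod_yellow, mod_red, mod_blue in the frame of rack below 0.009 m and angle between each of mod_green, mod_yellow, mod_red, mod_blue's own z axis and vertical below 0.08 rad and distance of each of screwdriver, spool, coil_box, mug, pot, weight from where it was at the start of the episode below 0.015 m and distance of blue_top from where it was at the start of the episode below 0.004 m); the arm keeps its last pose, push and grip.
It fails at once if keys pressed out of order: yellow before green is in, or red before yellow is in ((value of joint yellow above 0.004 m and value of joint green below 0.006 m) or (value of joint red above 0.004 m and value of joint yellow below 0.006 m)).
It fails at once if the blue key is moved by more than 4 mm (distance of blue_top from where it was at the start of the episode above 0.004 m).
It fails at once if a module is pressed or struck with more than 30 N (contact force between the fingers and mod_green above 30 N or contact force between the fingers and mod_yellow above 30 N or contact force between the fingers and mod_red above 30 N or contact force between the fingers and mod_blue above 30 N).
It fails at once if a module is lifted more than 5 mm out of its seat or tilted over 0.15 rad (z of any of mod_green, mod_yellow, mod_red, mod_blue in the frame of rack above 0.009 m or angle between any of mod_green, mod_yellow, mod_red, mod_blue's own z axis and vertical above 0.15 rad).
It fails at once if a loose bystander is moved more than 15 mm (distance of any of screwdriver, spool, coil_box, mug, pot, weight from where it was at the start of the episode above 0.015 m).
It also fails if it takes over 42 s, if anything falls off the work surface, if the arm or the gripper's body presses on something with over 40 N, if the wrist force passes 120 N, or if a joint passes its speed limit or range.

ROBOT

A 7-joint arm with a two-finger parallel gripper is mounted at the origin on the work surface. World frame = base frame: x ahead of the robot, y to its left, z up, the work surface at z = 0. Lengths are in m, angles in rad, forces in N, time in s.
With the tool pointing down it reaches from about 0.4 to 0.85 m from the base axis. Payload 10.4 kg.
Tool frame: the origin (TCP) lies at the very end of the fingers, on their centre line; the grasp point (between the pads) lies 19 mm behind it; z points along the fingers, x is the direction in which the jaws open and shut, and the axes are right-handed (so a half turn about z gives the same grasp; the last joint's range is limited). The gripper opens to 85 mm and grips with 20 to 120 N. Pads are 22 mm wide; open, the fingers measure 114 mm over their backs; the gripper's body (76 mm by 85 mm) begins 54 mm behind the grasp point. The pads swing forward as they close: fully open they stand 13 mm farther back than shut.
Start: joints at [-1.306, 0.332, -0.065, 1.46, 0.022, 1.35, -0.088], TCP at [0.177, 0.599, 0.231] pointing down, gripper open.
Joint ranges: [-2.6, 2.6], [-0.5, 2.12], [-1.47, 1.34], [0.16, 2.42], [-1.27, 4.41], [0.06, 2.06], [-2.6, 2.6]. Speed limits (rad/s): [2.22, 2.22, 2.79, 2.79, 3.14, 3.14, 3.14].

INTERFACE

Orientations are given as a unit quaternion [w, x, y, z].
In Python, from plant import ctrl gives the robot as it stands. Calls block until the motion is done:
- ctrl.reach(position, orientation): joint-space move of the TCP to a pose.
- ctrl.move_straight(position, attitude=None, rate=0.15): straight line of the TCP; attitude=None keeps the orientation; rate is the mean speed in m/s.
- ctrl.move_j(angles): joint-space move.
- ctrl.set_gripper(opening): finger opening in m; the grip force is fixed at half the most; returns when the fingers have stopped.
- ctrl.dwell(seconds).
- ctrl.solve_ik(position, orientation): joint angles nearest the present ones, or None.
- ctrl.observe(): the state.
- ctrl.snapshot(name): name is "scene" or "top" or "wrist"; returns a dict with "img" (400x640x3 uint8, red, green, blue), "depth" (400x640 float32, m along the optical axis (not along the pixel's ray), 0 where there is no reading), "camera_matrix" (3x3 intrinsics, pixels), "world_to_cam" (4x4, takes a point from world to camera coordinates); the wrist camera has in their place "tool_from_camera" (4x4, takes a point from camera to tool coordinates, whose origin is the TCP and whose axes are the tool frame's). Camera axes: x right, y down, z forward; pixel columns grow to the right and rows downward; lengths in m; the calibration is good to about 2 mm. A picture is of the moment at which its call begins: read the wrist's pose just before it.
A pose or a line that the arm cannot do raises ctrl.PlanningError and nothing moves.
- ctrl.close_job(): hands the job in, once; it reports no verdict.
The state is a dict: "time": time; "joint_positions": joint angles; "joint_vel": joint speeds; "tau": joint torques, N m; "position": TCP position; "tcp_rot": TCP orientation; "wrist_force": force on the tool from outside, world axes, zero at the start; "moment": the same for the moment, N m; "width": finger opening in m.
Only numpy, scipy, OpenCV 4.12 (cv2) and the standard library are available. Lean on these libraries where they do the work, as an engineer would, in place of code of your own. Each camera call takes 0.05 s, during which the arm holds its last target.

## Working session

There is one attempt and no reset: what is moved stays moved. The work goes in short steps, each a Python script; the robot and the scene stay as the last script left them, time stands still between calls to the robot, and variables do not carry over. Pictures are saved under pics/ and viewed, and the job is handed in when it is done.

```bash
mkdir -p pics; ls
python3 - <<'E'
from plant import ctrl
import cv2,numpy as np
for n in ["scene","top"]:
    s=ctrl.snapshot(n); cv2.imwrite(f"pics/{n}0.png",s["img"][:,:,::-1]); np.savez(f"{n}0.npz",**s)
o=ctrl.observe(); print(o["time"],o["position"],o["tcp_rot"],o["wrist_force"],o["width"])
E
```

```text
pics
0.1 [0.17731672 0.59896194 0.23056619] [ 4.27506327e-04  8.01198992e-01  5.98397640e-01 -5.06795564e-04] [ 0.33209322  0.2376454  -0.00348219] 0.08538905003518356
```

View pics/scene0.png

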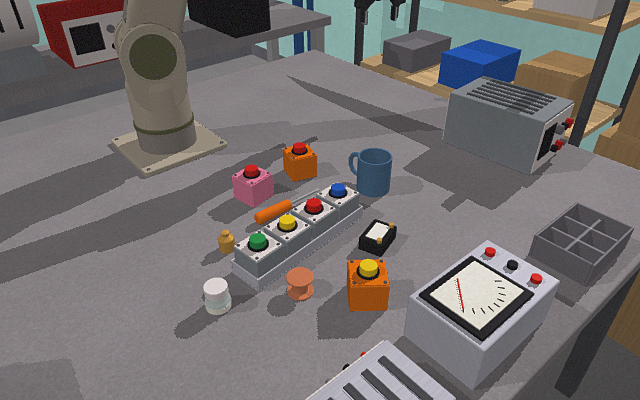

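View pics/top0.png

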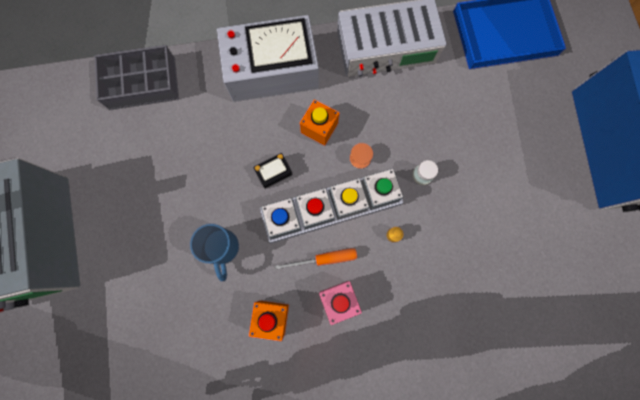

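The scene view shows the grey rack with green (258,241), yellow (287,223), red (313,206) and blue (338,190). In the top view they are at green (384,186), yellow (350,196), red (315,207) and blue (280,217). The look-alikes stand outside the rack: orange with a yellow key (top 320,118), orange with a red key (267,322) and pink with a red key (340,302). The keys I want are the four grey modules in the rack.

```bash
cat > h.py <<'E'
import cv2,numpy as np
def ray_plane(s,uv,z):
    K=s["camera_matrix"];T=s["world_to_cam"];R=T[:3,:3];t=T[:3,3]
    c=-R.T@t; d=R.T@np.linalg.inv(K)@np.array([uv[0],uv[1],1.])
    return c+d*(z-c[2])/d[2]
def pt_depth(s,uv,zd):
    K=s["camera_matrix"];T=s["world_to_cam"];R=T[:3,:3];t=T[:3,3]
    p=np.linalg.inv(K)@np.array([uv[0],uv[1],1.])*zd
    return R.T@(p-t)
HUE={"green":[(50,85)],"yellow":[(22,34)],"red":[(0,4),(174,180)],"blue":[(105,125)]}
def blobs(s,col,amin=40):
    h=cv2.cvtColor(s["img"],cv2.COLOR_RGB2HSV); m=np.zeros(h.shape[:2],np.uint8)
    for a,b in HUE[col]: m|=cv2.inRange(h,(a,140,70),(b,255,255))
    n,l,st,c=cv2.connectedComponentsWithStats(m)
    return [(c[i],st[i,4],l==i) for i in range(1,n) if st[i,4]>amin]
E
python3 - <<'E'
from h import *
for n in ["top","scene"]:
    s=dict(np.load(f"{n}0.npz"));print(n,"cam",-s["world_to_cam"][:3,:3].T@s["world_to_cam"][:3,3])
    for col in HUE:
        for c,a,m in blobs(s,col):
            if a>600: continue
            vs,us=np.nonzero(m); P=np.array([pt_depth(s,(u,v),s["depth"][v,u]) for u,v in zip(us,vs) if s["depth"][v,u]>0])
            zt=np.percentile(P[:,2],80); T=P[P[:,2]>zt-0.006]
            print(col,c.round(1),a,"ray@.08",ray_plane(s,c,.08).round(4),"depth top",T.mean(0).round(4),"z90",zt.round(4),"ext",(T.max(0)-T.min(0))[:2].round(3))
s=dict(np.load("top0.npz")); cv2.imwrite("pics/crop0.png",cv2.resize(s["img"][90:350,180:470],None,fx=2.2,fy=2.2,interpolation=2)[:,:,::-1])
E
```

```text
top cam [0.41001436 0.06823188 0.78555359]
green [383.7 185.7] 182 ray@.08 [ 0.5591 -0.0881  0.08  ] depth top [ 0.5591 -0.0888  0.0809] z90 0.0821 ext [0.028 0.028]
yellow [319.1 115.3] 195 ray@.08 [0.7273 0.0133 0.08  ] depth top [0.7304 0.012  0.0769] z90 0.078 ext [0.029 0.028]
yellow [349.3 195.5] 201 ray@.08 [ 0.5508 -0.0172  0.08  ] depth top [ 0.5505 -0.0181  0.0808] z90 0.0818 ext [0.027 0.028]
red [235.1  67.8] 44 ray@.08 [0.8626 0.1709 0.08  ] depth top [0.8508 0.1682 0.0983] z90 0.0993 ext [0.016 0.013]
red [314.6 205.8] 203 ray@.08 [0.5419 0.0533 0.08  ] depth top [0.5417 0.0529 0.0806] z90 0.0816 ext [0.028 0.028]
red [340.5 303.1] 225 ray@.08 [0.3527 0.036  0.08  ] depth top [0.3517 0.0358 0.0768] z90 0.0778 ext [0.028 0.029]
red [266.5 321.8] 241 ray@.08 [0.3428 0.1757 0.08  ] depth top [0.3415 0.1763 0.077 ] z90 0.0779 ext [0.029 0.029]
blue [279.4 216.2] 200 ray@.08 [0.5328 0.1241 0.08  ] depth top [0.533  0.1241 0.0804] z90 0.0814 ext [0.029 0.029]
scene cam [ 1.12275412 -0.41955889  0.61601903]
green [257.2 240.6] 215 ray@.08 [ 0.5703 -0.0943  0.08  ] depth top [ 
[... 999 characters left out ...]
99 ray@.08 [0.9295 0.1835 0.08  ] depth top [0.9351 0.1659 0.0969] z90 0.0984 ext [0.015 0.016]
blue [297.3   2.4] 52 ray@.08 [-0.71    1.0062  0.08  ] depth top [-1.0966  1.3042 -0.0244] z90 -0.0247 ext [0.049 0.047]
blue [309.6   4.4] 59 ray@.08 [-0.6421  1.0236  0.08  ] depth top [-1.1067  1.4035 -0.0438] z90 -0.0467 ext [0.039 0.052]
blue [308.4  39.6] 43 ray@.08 [-0.2456  0.6907  0.08  ] depth top [-1.1116  1.3937 -0.2191] z90 -0.2255 ext [0.031 0.022]
blue [298.2  42.7] 182 ray@.08 [-0.2423  0.6403  0.08  ] depth top [-1.0959  1.3058 -0.2125] z90 -0.2226 ext [0.056 0.059]
blue [337.6 189.1] 163 ray@.08 [0.5441 0.1174 0.08  ] depth top [0.5389 0.1222 0.0789] z90 0.0801 ext [0.029 0.029]
```

View pics/crop0.png

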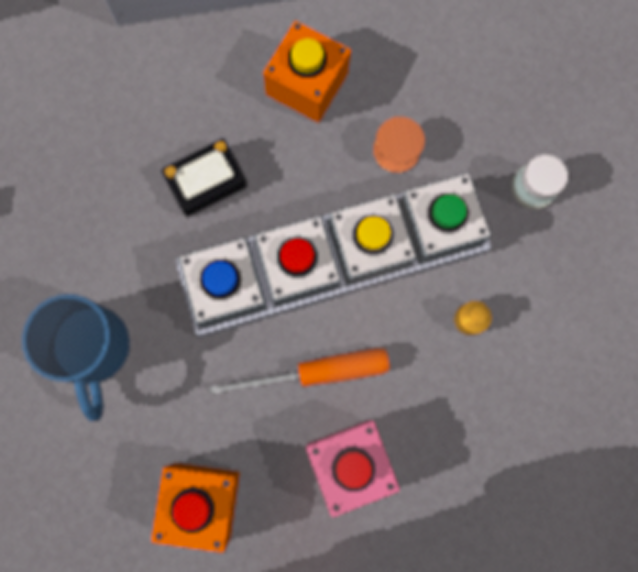

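Both views agree on the order, 72 mm spacing and cap tops at 80.5 mm (blue is also fully out). They differ by about 6 mm in x, partly because the scene camera also sees the cap sides. I'll use the wrist camera to settle that.

Run:
```python
from plant import ctrl
from h import *
import math
a=math.radians(-6.8+0)
q=[0,math.cos(a/2),math.sin(a/2),0]
for a_ in (6.8,):
    a=math.radians(a_); q=[0,math.cos(a/2),math.sin(a/2),0]
    print(ctrl.solve_ik([.553,-.018,.25],q),[ctrl.solve_ik(p,q) is not None for p in ([.562,-.089,.07],[.544,.052,.07])])
ctrl.set_gripper(0.0)
ctrl.reach([.553,-.018,.25],q)
o=ctrl.observe(); s=ctrl.snapshot("wrist")
from scipy.spatial.transform import Rotation as Ro
w,x,y,z=o["tcp_rot"]; T=np.eye(4);T[:3,:3]=Ro.from_quat([x,y,z,w]).as_matrix();T[:3,3]=o["position"]
s["world_to_cam"]=np.linalg.inv(T@s["tool_from_camera"])
np.savez("wrist1.npz",**s); cv2.imwrite("pics/wrist1.png",s["img"][:,:,::-1])
print(o["time"],o["position"],o["wrist_force"],o["width"])
for col in HUE:
    for c,A,m in blobs(s,col,150):
        d=np.median(s["depth"][m]); print(col,c.round(1),A,ray_plane(s,c,.0805).round(4),pt_depth(s,c,d).round(4))
```

```text
[-0.67891268  0.1820227   0.71912135  1.65929735 -0.12261716  1.34632759
  0.17806827] [True, True]
3.425 [ 0.55309945 -0.01676652  0.24986957] [-0.21322148  0.32638402 -0.77266922] -4.909656842036964e-05
yellow [516.1 169. ] 1004 [0.727  0.0132 0.0805] [0.7295 0.0127 0.0763]
yellow [319.3 180.4] 710 [ 0.5525 -0.0182  0.0805] [ 0.5525 -0.018   0.0813]
red [96.9 89.7] 1071 [0.3565 0.0376 0.0805] [0.3543 0.0374 0.0769]
red [318.9  97.8] 938 [0.5437 0.0533 0.0805] [0.5437 0.0533 0.0814]
blue [318.5   9.5] 690 [0.5354 0.1202 0.0805] [0.5354 0.1201 0.081 ]
```

View pics/wrist1.png

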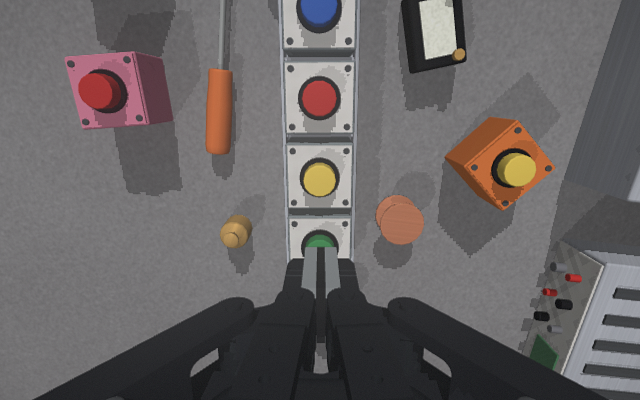

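The wrist view shows the grey in-rack modules with yellow (319,180), red (319,98) and green (320,243, partly behind the fingers). The pink and orange look-alikes are clearly outside the rack. The wrist fix lies between the other two views and yellow–red spacing is 72.0 mm. Next is the green key, pressed in small steps with force monitoring.

```bash
cat > press.py <<'E'
from plant import ctrl
import numpy as np
KEY={"green":(.5608,-.0895),"yellow":(.5520,-.0182),"red":(.5434,.0532)}
def press(k,zend,fmax=12.):
    x,y=KEY[k]
    ctrl.move_straight([x,y,.105],rate=.12) if abs(ctrl.observe()["position"][2]-.12)<.03 else (ctrl.move_straight([x,y,.14],rate=.15),ctrl.move_straight([x,y,.105],rate=.08))
    ctrl.move_straight([x,y,.088],rate=.03); ctrl.dwell(.1)
    f0=ctrl.observe()["wrist_force"]; print("f0",np.round(f0,2))
    z=.084
    while z>zend-1e-6:
        ctrl.move_straight([x,y,z],rate=.02)
        o=ctrl.observe(); f=o["wrist_force"]-f0
        print(round(o["time"],2),round(z,4),o["position"].round(4),f.round(2))
        if np.linalg.norm(f)>fmax: print("force stop"); break
        z-=.0015
    return f0
E
python3 - <<'E'
from press import *
press("green",.0720)
E
```

```text
f0 [-0.47 -0.38 -0.46]
6.26 0.084 [ 0.5607 -0.0895  0.0838] [ 1.18 -0.09  0.27]
6.51 0.0825 [ 0.5608 -0.0895  0.0824] [0.97 0.11 0.38]
6.76 0.081 [ 0.5607 -0.0895  0.0809] [ 0.8  -0.24  1.11]
7.01 0.0795 [ 0.5608 -0.0895  0.0795] [0.33 0.05 0.41]
7.26 0.078 [ 0.5608 -0.0895  0.0779] [ 1.18 -0.23  0.67]
7.51 0.0765 [ 0.5608 -0.0895  0.0764] [-0.3   0.19  0.81]
7.76 0.075 [ 0.5607 -0.0895  0.0748] [ 0.03 -0.17  0.53]
8.01 0.0735 [ 0.5607 -0.0894  0.0733] [1.07 1.29 1.2 ]
8.26 0.072 [ 0.5607 -0.0895  0.0718] [0.36 0.04 0.4 ]
```

The force is near zero at rest, so the push on a latch isn't visible once the arm stops. I'll continue in fine steps until I feel the stop.

```bash
cat >> press.py <<'E'
def feel(k,z,zmin,fth,f0):
    x,y=KEY[k]
    while z>zmin:
        ctrl.move_straight([x,y,z],rate=.02); o=ctrl.observe(); f=o["wrist_force"]-f0
        print(round(o["time"],2),round(z,4),o["position"].round(4),f.round(2))
        if f[2]>fth: return True
        z-=.0005
    return False
E
python3 - <<'E'
from press import *
print(feel("green",.0715,.0675,4,np.array([-.47,-.38,-.46])))
E
```

```text
8.51 0.0715 [ 0.5607 -0.0895  0.0714] [0.03 0.17 1.22]
8.76 0.071 [ 0.5608 -0.0895  0.071 ] [-1.    1.68  3.28]
9.01 0.0705 [ 0.5608 -0.0895  0.0706] [-2.53  0.39  5.52]
True
```

I felt the stop at z ≈ 0.0708, where it was expected. I'll lift, check the key by camera, and go on to yellow.

Run:
```python
from press import *
from h import *
ctrl.move_straight([*KEY["green"],.12],rate=.1)
ctrl.move_straight([*KEY["yellow"],.12],rate=.12)
s=ctrl.snapshot("scene"); cv2.imwrite("pics/s1.png",cv2.resize(s["img"][150:300,200:400],None,fx=3.5,fy=3.5,interpolation=2)[:,:,::-1])
for col in ("green","red","blue","yellow"):
    for c,a,m in blobs(s,col):
        P=pt_depth(s,c,s["depth"][int(round(c[1])),int(round(c[0]))])
        if a<400 and .5<P[0]<.6:print(col,c.round(1),a,P.round(4))
print(ctrl.observe()["time"])
```

```text
green [257.5 242.8] 148 [ 0.5648 -0.091   0.0697]
red [313.3 204.7] 188 [0.5535 0.0463 0.0807]
blue [337.6 189.2] 164 [0.5443 0.1172 0.0802]
yellow [286.5 221.9] 216 [ 0.5602 -0.0229  0.0786]
10.45
```

View pics/s1.png

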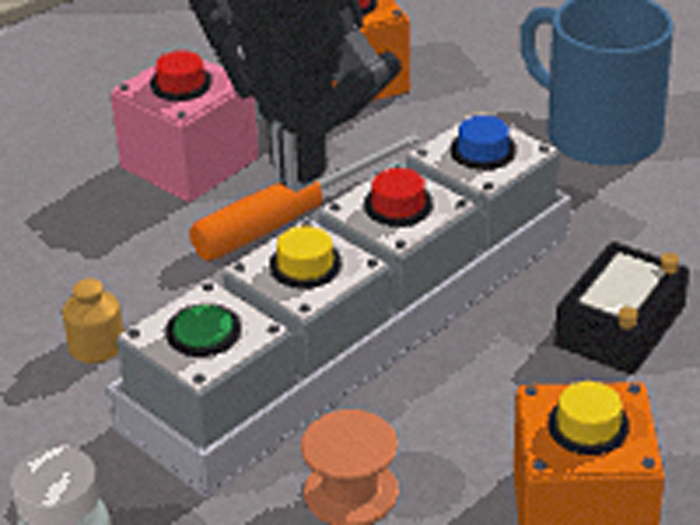

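The crop shows green (205,325) sunk into its collar, with its top at 0.070, so about 10 mm in. Yellow (305,250), red and blue are still out. Next is yellow.

Run:
```python
from press import *
from h import *
f0=press("yellow",.0720)
print(feel("yellow",.0715,.0685,4,f0))
ctrl.move_straight([*KEY["yellow"],.12],rate=.1)
ctrl.move_straight([*KEY["red"],.12],rate=.12)
s=ctrl.snapshot("scene"); cv2.imwrite("pics/s2.png",cv2.resize(s["img"][150:300,200:400],None,fx=3.5,fy=3.5,interpolation=2)[:,:,::-1])
for col in ("green","red","blue","yellow"):
    for c,a,m in blobs(s,col):
        P=pt_depth(s,c,s["depth"][int(round(c[1])),int(round(c[0]))])
        if a<400 and .5<P[0]<.6:print(col,c.round(1),a,P.round(4))
print(ctrl.observe()["time"])
```

```text
f0 [-0.01  0.06 -0.18]
11.89 0.084 [ 0.5519 -0.0182  0.0838] [ 0.1  -0.42  0.18]
12.14 0.0825 [ 0.5519 -0.0182  0.0824] [0.2  0.32 0.15]
12.39 0.081 [ 0.5519 -0.0182  0.0809] [ 0.12 -0.23 -0.02]
12.64 0.0795 [ 0.552  -0.0182  0.0794] [-0.36 -0.82  0.55]
12.89 0.078 [ 0.552  -0.0182  0.0779] [-0.45 -0.14  0.47]
13.14 0.0765 [ 0.552  -0.0182  0.0764] [0.09 0.02 0.78]
13.39 0.075 [ 0.5519 -0.0182  0.0748] [ 0.62 -0.33  0.32]
13.64 0.0735 [ 0.5519 -0.0182  0.0733] [-0.68  0.78 -0.74]
13.89 0.072 [ 0.5519 -0.0182  0.0718] [-0.51 -0.26 -0.1 ]
14.14 0.0715 [ 0.5519 -0.0182  0.0715] [-0.35 -1.26  1.31]
14.39 0.071 [ 0.5519 -0.0182  0.071 ] [-0.89 -0.66  1.51]
14.64 0.0705 [ 0.552  -0.0182  0.0707] [-1.98  0.17  5.  ]
True
green [257.5 242.7] 146 [ 0.5667 -0.0922  0.0717]
red [313.3 204.7] 187 [0.5514 0.0481 0.0787]
blue [337.6 189.2] 164 [0.5438 0.1177 0.0796]
16.0833
```

View pics/s2.png

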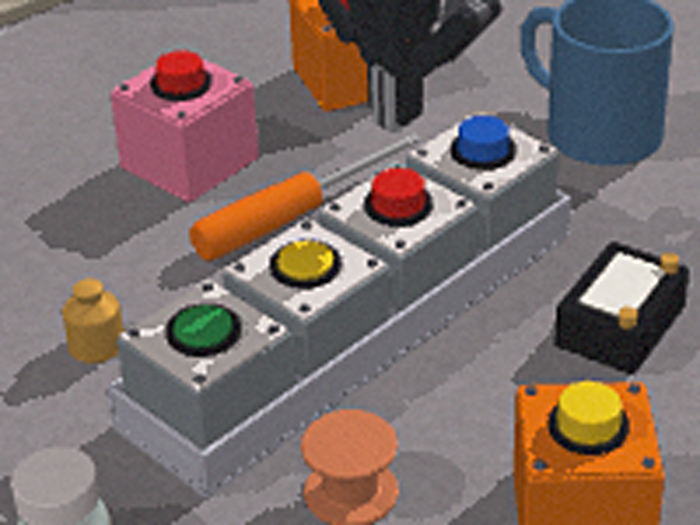

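Green (205,325) and yellow (305,262) are both sunk, red (398,195) is out, and nothing else has moved. Now I'll press red and hold it just at the stop.

Run:
```python
from press import *
from h import *
f0=press("red",.0720)
print(feel("red",.0715,.0685,6,f0))
ctrl.dwell(.5)
o=ctrl.observe();print(o["time"],o["position"],o["wrist_force"]-f0)
for n in ("scene","top"):
    s=ctrl.snapshot(n); np.savez(n+"3.npz",**s)
    y,x=(150,200) if n=="scene" else (100,230)
    cv2.imwrite(f"pics/{n}3.png",cv2.resize(s["img"][y:y+150,x:x+200],None,fx=3.5,fy=3.5,interpolation=2)[:,:,::-1])
    for col in ("green","red","blue","yellow"):
      for c,a,m in blobs(s,col):
        P=pt_depth(s,c,s["depth"][int(round(c[1])),int(round(c[0]))])
        if a<400 and .5<P[0]<.6:print(n,col,c.round(1),a,P.round(4))
```

```text
f0 [ 0.21 -0.75 -0.58]
17.52 0.084 [0.5433 0.0532 0.0838] [0.2  1.63 0.22]
17.77 0.0825 [0.5434 0.0532 0.0824] [-0.13  0.21  0.35]
18.02 0.081 [0.5433 0.0532 0.0809] [-0.26  0.89  0.7 ]
18.27 0.0795 [0.5435 0.0532 0.0796] [-0.15  0.33  2.51]
18.52 0.078 [0.5436 0.0532 0.0781] [1.09 0.07 2.52]
18.77 0.0765 [0.5435 0.0532 0.0765] [0.83 1.33 3.77]
19.02 0.075 [0.5435 0.0532 0.075 ] [1.08 0.88 3.41]
19.27 0.0735 [0.5436 0.0532 0.0735] [0.2  0.61 3.87]
19.52 0.072 [0.5435 0.0532 0.072 ] [0.44 0.36 4.76]
19.77 0.0715 [0.5435 0.0532 0.0716] [0.59 0.88 4.72]
20.02 0.071 [0.5435 0.0532 0.0711] [2.23 0.66 4.01]
20.27 0.0705 [0.5435 0.0532 0.0706] [ 1.18 -0.35  6.82]
True
20.775 [0.54351938 0.05320306 0.07063375] [1.37662201 0.17228807 7.46792878]
scene green [257.4 242.8] 149 [ 0.5671 -0.0926  0.0721]
scene red [313.6 208.7] 62 [0.5539 0.0466 0.0714]
scene blue [337.9 189.4] 156 [0.5447 0.1176 0.0796]
scene yellow [286.7 224.1] 142 [ 0.5557 -0.0197  0.0692]
top green [383.5 186. ] 162 [ 0.5606 -0.0896  0.0705]
```

View pics/scene3.png

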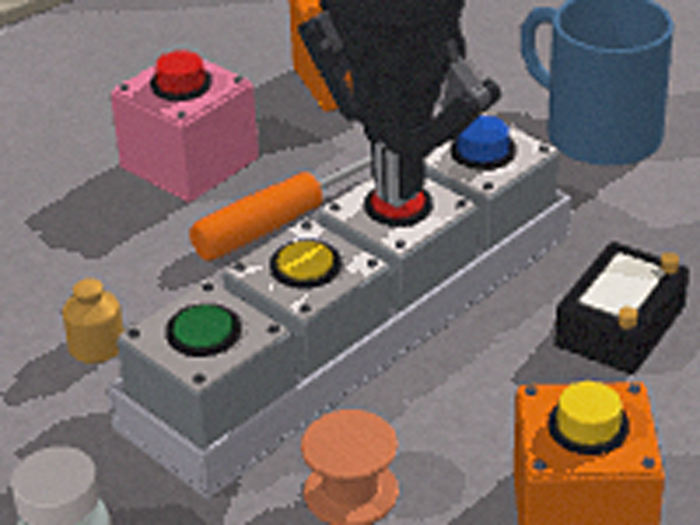

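The fingers hold red (398,205) down at its stop with about 7 N. Green and yellow are sunk, blue (484,140) is untouched, and the modules are level. I'm handing in while holding.

```bash
python3 -c "
from plant import ctrl
ctrl.close_job()"
```

```text
the job is handed in; nothing more can be done
```

I pressed the green key and then the yellow key to their stops. I then pressed the red key to its stop and handed the job in at about 21 s while still holding it; no verdict was reported.

- **Keys:** the last images put the green and yellow tops at about 0.070 m, roughly 10 mm in. Red was held at z ≈ 0.0706 with about 7 N.
- **Blue key and surroundings:** blue was still out, at 0.0796 m against 0.0789–0.0802 m in the earlier scene views. In the final scene picture all four modules sat level, and the bystanders in the crop looked unmoved. I judged the bystanders by eye and did not measure their positions.
- **Disagreements:** the scene camera's key positions were 5–6 mm off the top camera's in x; I settled this with the wrist camera. The resting wrist force did not show the 3 N needed to push the latching keys, so I confirmed them by feeling the stop and by camera depth.

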